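Pin the clamp in the fitting test bay and shut its guard

TASK

Get the test bay ready for a pressure test: slide its clear guard all the way open, put the round-knobbed locking pin from the rack down through the eye of the clamp bar until its collar rests on the bar, then slide the guard fully shut again. Leave the other two things in the rack and the loose fittings on the counter where they are.

Things in the scene. Friction and masses are not known exactly. Their poses are not given: they have to be found in the camera images.
- guard (a joint): slide of the clear guard along the bay's own +y (to the robot's left): 0 m = fully shut over the working half of the bay, 0.18 m = fully open, parked over the roofed half. It runs on two tracks with about 2 N of friction, and stays where it is left.
- guard_handle (a point): middle of the guard's handle, which moves with it: an upright black rib on top, near its left edge, 100 mm long along x, 14 mm thick along y, 30 mm tall (this point at mid height). y = opening direction, z up. The guard is a framed clear sheet 222 x 196 mm (x, y); its top is 15 mm below this point (130 mm above the counter), its middle 72 mm towards -y.
- eye (a point): centre of the upper mouth of the eye, a vertical round through hole 16 mm wide near the free end of the clamp bar (flat steel, 8 mm thick, 40 mm wide, along x) inside the bay, 70 mm above the counter. Axes as the bay's. A lug 22 to 32 mm below the mouth has a 16 mm hole in line; the bay floor is 66 mm below the mouth.
- bay: the test bay, a green steel box 240 x 400 mm (x, y), 118 mm tall, tracks up to 134 mm. Origin on the counter under its middle, z up, y = the guard's opening direction. The +y half is roofed; the -y half is open at the top once the guard is open: free from y = -194 to -18 mm and x = -105 to 105 mm. A tee lies clamped under the bar; the eye is at x = 20, y = -110 mm.
- pin: the locking pin: round steel shank 12 mm wide and 60 mm long with a tapered tip, above it a flat collar 28 mm wide and 6 mm thick, above that a plain round knob 20 mm wide and 34 mm tall (100 mm overall). Origin at the tip, z up along the pin. It starts upright in one of the three holes of the rack, hanging by its collar. Seated in the clamp, its tip is 60 mm below the eye's upper mouth.
- rack: grey sheet stand 170 x 56 mm (x, y), top plate 66 mm above the counter, with three 16 mm holes 55 mm apart along its x. Origin on the counter under its middle.
- bolt: bystander in the rack: a bolt with a low hexagon head 26 mm wide, 10 mm tall, over a 28 mm collar; shank 40 mm. Origin at its tip.
- eyebolt: bystander in the rack: a bolt with an upright wire ring 32 mm wide and 32 mm tall over a 28 mm collar; shank 40 mm. Origin at its tip.
- coupling: bystander: short steel tube 44 mm wide, 40 mm tall, standing. Origin under its middle.
- elbow: bystander: dark pipe elbow, 42 mm wide, 53 mm tall, its side arm reaching 36 mm along its y. Origin under its upright arm.
- tee: bystander: steel pipe tee, 42 mm wide, 60 mm tall, its branch reaching 34 mm along its y. Origin under its upright tube.
- nipple: bystander: brass pipe piece 27 mm wide, 55 mm tall, standing. Origin under its middle.
- cap: bystander: steel pipe cap 48 mm wide, 24 mm tall. Origin under its middle.
Things that resemble listed ones, but are neither listed nor needed, are in the scene too. Leave any pink or purple look-alike of the pin alone.

How it is judged (in metres and radians):
On the way, in this order (a step that is already met when the one before it is completed fails the run):
1. the guard is slid all the way open (160 mm or more of its 180 mm) (value of joint guard above 0.16 m), for 0.2 s.
2. with the guard open, the pin is through the clamp bar's eye down to its collar (z of pin in the frame of eye between -0.068 and -0.055 m and horizontal distance between pin and eye below 0.007 m and angle between pin's own z axis and vertical below 0.12 rad and value of joint guard above 0.1 m), for 0.2 s.
At the end, for the whole second after the job is handed in: The guard is fully shut (within 5 mm) and at rest, and the pin stands at rest in the clamp bar's eye, upright within 0.12 rad and within 7 mm of the eye's axis at its tip, its collar within 5 mm of the bar (tip 55 to 68 mm below the eye's mouth) (z of pin in the frame of eye between -0.068 and -0.055 m and horizontal distance between pin and eye below 0.007 m and angle between pin's own z axis and vertical below 0.12 rad and value of joint guard below 0.005 m and velocity of joint guard below 0.01 m/s and linear speed of pin below 0.02 m/s); the robot touches nothing.
It fails at once if another thing in the rack or a loose fitting on the counter is moved by more than 30 mm (distance of any of bolt, eyebolt, coupling, elbow, tee, nipple, cap from where it was at the start of the episode above 0.03 m).
It also fails if it takes over 72 s, if anything falls off the work surface, if the arm or the gripper's body presses on something with over 40 N, if the wrist force passes 120 N, or if a joint passes its speed limit or range.

ROBOT

A 6-joint arm with a two-finger parallel gripper is mounted at the origin on the work surface. World frame = base frame: x ahead of the robot, y to its left, z up, the work surface at z = 0. Lengths are in mm, angles in rad, forces in N, time in s.
With the tool pointing down it reaches from about 350 to 800 mm from the base axis. Payload 7.3 kg.
Tool frame: the origin (TCP) lies at the very end of the fingers, on their centre line; the grasp point (between the pads) lies behind it (r.pinch_z is the z of the grasp point in the tool frame, in mm); z points along the fingers, x is the direction in which the jaws open and shut, and the axes are right-handed (so a half turn about z gives the same grasp; the last joint's range is limited). The gripper opens to 85 mm and grips with 20 to 120 N. Pads are 22 mm wide; open, the fingers measure 114 mm over their backs; the gripper's body (76 mm by 85 mm) begins 54 mm behind the grasp point. The pads swing forward as they close: fully open they stand 13 mm farther back than shut.
Start: joints at [-1.439, 0.342, 1.524, -0, 1.275, -0.146], TCP at [143.998, -504.885, 231.322] pointing down, gripper open.
Joint ranges: [-2.53, 2.53], [-0.77, 2.02], [0.04, 2.7], [-1, 4.14], [0.28, 2.66], [-3.11, 3.11]. Speed limits (rad/s): [2.57, 2.57, 3.14, 3.14, 3.14, 3.14].

INTERFACE

Orientations are given as a rotation vector (axis times angle).
In Python, from plant import r gives the robot as it stands. The module is installed in compiled form; this text tells all that it offers.
- The arm moves only by the shell command python3 -m pendant 'ROWS' [OPENING] [FORCE]. ROWS is JSON, a list of rows, each a list of 4 numbers: the shift along the world's x, y, z in m, then the turn about the world's z in rad. A call has exactly 10 rows; each row is the pose to reach, as a shift and turn from the pose commanded when the call began; what a row does not reach only later rows make up. A row lasts 1/12 s, in which the tool goes at most 41.7 mm and 7.16 degrees, less where a joint would pass 70% of its speed; a pose out of reach is approached as far as the arm can. A call with a gripper value outside its range is refused whole. OPENING is the finger opening in m, from 0 to 0.0854, set as the call begins (- or left out, the last holds). The fingers move at their own pace and stop on an object; FORCE is the grip in N (left out, the last holds). Time passes only in rows, so rows that repeat a pose let the fingers close, or fill a call up. It gives the time, the measured TCP pose, the force and the opening at its end, in the units of the state.
- r.get_state(): the state, without advancing time (a new reading comes with each control period).
- r.camera(name): name is "side" or "top"; returns a dict with "color" (384x512x3 uint8, red, green, blue), "fx", "fy", "cx", "cy" (pixels), "extrinsics" (4x4, takes a point from camera to world coordinates). Camera axes: x right, y up, looking along -z (the intrinsics and any distortion apply to the point x, -y, -z); pixel columns grow to the right and rows downward; lengths in mm; the calibration is good to about 2 mm. A picture is of the moment at which its call begins. There is no depth.
- r.hand_in(): hands the job in, once; it reports no verdict.
The state is a dict: "time": time; "joint_pos": joint angles; "joint_velocities": joint speeds; "effort": joint torques, N m; "position": TCP position; "ee_rot": TCP orientation; "contact_force": force on the tool from outside, world axes, zero at the start; "torque": the same for the moment, N m; "gripper_width": finger opening in mm.
Only numpy, scipy, OpenCV 4.12 (cv2) and the standard library are available. Lean on these libraries where they do the work, as an engineer would, in place of code of your own. Each camera call takes 0.05 s, during which the arm holds its last target. There are 200 camera calls.

## Working session

There is one attempt and no reset: what is moved stays moved. The work goes in short steps, Python scripts to look and compute and a shell command to move; the robot and the scene stay as the last step left them, time stands still between calls to the robot, and variables do not carry over. Pictures are saved under pics/ and viewed, about 8 in all and at most 12, crops included, and the job is handed in when it is done.

```bash
mkdir -p pics; python3 - <<'E'
from plant import r
import cv2,numpy as np
for n in("top","side"):
    c=r.camera(n);cv2.imwrite(f"pics/{n}0.png",c["color"][:,:,::-1])
    print(n,[k for k in c],c["fx"],c["fy"],c["cx"],c["cy"],np.round(c["extrinsics"],3).tolist())
print(r.get_state(),r.pinch_z)
E
```

```text
top ['color', 'fx', 'fy', 'cx', 'cy', 'extrinsics'] 461.7187207782733 461.7187207782733 258.61756337051565 186.90144267109756 [[-0.008, 0.998, -0.065, 416.666], [-1.0, -0.008, -0.005, -39.761], [-0.006, 0.065, 0.998, 1394.323], [0.0, 0.0, 0.0, 1.0]]
side ['color', 'fx', 'fy', 'cx', 'cy', 'extrinsics'] 417.24429831410333 417.24429831410333 253.43102601023537 193.07010638187438 [[0.925, 0.21, -0.317, 98.446], [-0.38, 0.528, -0.76, -1025.029], [0.007, 0.823, 0.568, 839.873], [0.0, 0.0, 0.0, 1.0]]
{'time': 0.1, 'joint_pos': array([-1.43901956e+00,  3.42655720e-01,  1.52488908e+00,  2.61571455e-06,
        1.27539796e+00, -1.45977632e-01]), 'joint_velocities': array([ 0.00176069, -0.00191874, -0.00340726, -0.00051179,  0.00108717,
        0.00202713]), 'effort': array([ 1.84783181e-03, -4.34447086e+01, -2.46490699e+01, -1.55399584e-04,
        4.70399173e-03, -1.89989669e-05]), 'position': array([ 143.94144757, -504.5270355 ,  230.70538078]), 'ee_rot': array([-2.50680058e+00,  1.89195722e+00,  1.48565121e-03]), 'contact_force': array([ 0.53905872, -1.10855556,  0.06414165]), 'torque': array([-0.02394776,  0.00105619, -0.00773254]), 'gripper_width': 85.75983083071513} -18.700000000000003
```

View pics/top0.png

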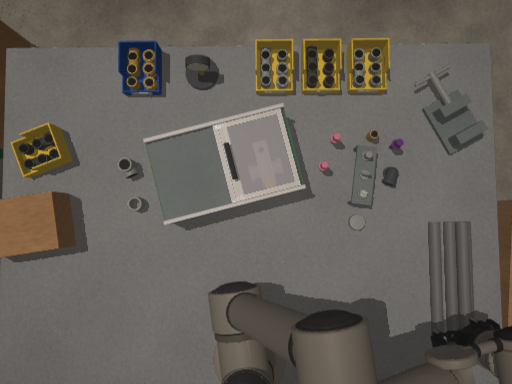

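View pics/side0.png

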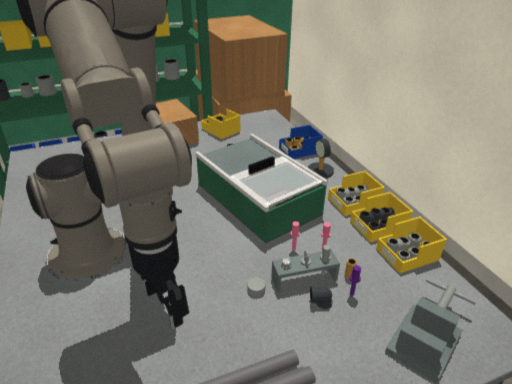

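The top view shows the bay at about (225,163), with the guard's black handle at (231,161). The rack is at (364,176) with items at rows 155, 175 and 194, and there are pink and purple look-alikes around it. Next I'll zoom in on the rack and bay.

```bash
python3 - <<'E'
import cv2,numpy as np
t=cv2.imread("pics/top0.png");s=cv2.imread("pics/side0.png")
f=lambda a,k:cv2.resize(a,None,fx=k,fy=k,interpolation=cv2.INTER_CUBIC)
A=f(t[130:230,320:420],4);B=f(s[215:315,240:380],400/100)
cv2.imwrite("pics/a.png",np.hstack([A,B])[:,:800*2])
cv2.imwrite("pics/a.png",f(np.hstack([A,B]),800/960))
C=f(t[95:230,140:310],4.4);cv2.imwrite("pics/b.png",C)
E
```

```text
(no output)
```

View pics/a.png

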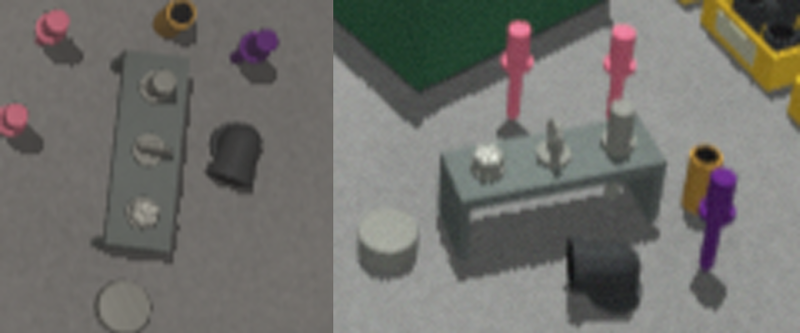

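View pics/b.png

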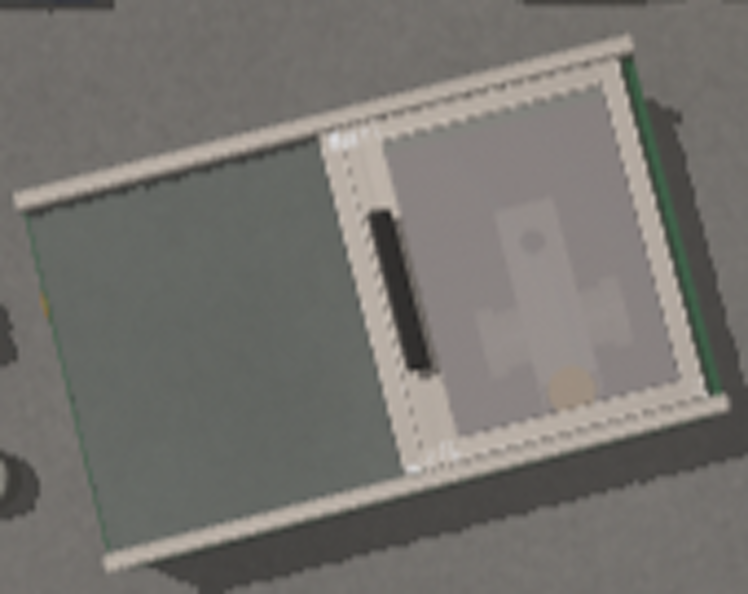

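The pin is the plain knob at the rack's far end, at top pixel (369,155) and side pixel (326,250). The eyebolt is in the middle and the hex bolt is nearest. The guard is shut, and the bay is yawed by about 14.6°.

```bash
cat > h.py <<'E'
import numpy as np,cv2
def ray(c,u,v):
    E=np.array(c["extrinsics"]);d=E[:3,:3]@np.array([(u-c["cx"])/c["fx"],-(v-c["cy"])/c["fy"],-1.]);return E[:3,3],d/np.linalg.norm(d)
def onz(c,u,v,z):
    o,d=ray(c,u,v);return o+d*(z-o[2])/d[2]
def tri(c1,p1,c2,p2):
    o1,d1=ray(c1,*p1);o2,d2=ray(c2,*p2)
    s=np.linalg.lstsq(np.stack([d1,-d2],1),o2-o1,rcond=None)[0];a,b=o1+d1*s[0],o2+d2*s[1]
    return (a+b)/2,np.linalg.norm(a-b)
def proj(c,P):
    E=np.array(c["extrinsics"]);q=E[:3,:3].T@(np.array(P)-E[:3,3]);return c["cx"]+c["fx"]*q[0]/-q[2],c["cy"]-c["fy"]*q[1]/-q[2]
E
python3 - <<'E'
from plant import r
from h import *
np.set_printoptions(precision=1,suppress=True)
c=r.camera("top");s=r.camera("side")
im=c["color"]
m=(im.max(2)<45).astype(np.uint8);m[:130]=0;m[200:]=0;m[:,:215]=0;m[:,250:]=0
k,l,st,ce=cv2.connectedComponentsWithStats(m);i=1+np.argmax(st[1:,4]);print("handle",st[i],ce[i])
rt=cv2.minAreaRect(np.argwhere(l==i)[:,::-1].astype(np.float32));print(rt);print(onz(c,*ce[i],158))
f=lambda x,y:onz(c,140+x/4.4,95+y/4.4,134)
U=f(632,42),f(15,200);L=f(727,403),f(107,570)
for a,b in(U,L):d=b-a;print(a,b,np.degrees(np.arctan2(-d[0],d[1])),np.linalg.norm(d))
o=sum(U+L)/4;d=U[1]-U[0]+L[1]-L[0];y=d/np.linalg.norm(d);x=np.array([y[1],-y[0],0]);print("bay",o,"eye",o+20*x-110*y,"handle",o-34*y, "y",y*1000)
print("eye seen thru guard",onz(c,140+533/4.4,95+240/4.4,70))
print("knob top",onz(c,320+163/3.333,130+83/3.333,106), "collar bolt etc",onz(c,320+150/3.333,130+150/3.333,72),onz(c,320+143/3.333,130+214/3.333,76))
print("knob tri",tri(c,(320+163/3.333,130+82/3.333),s,(240+(622-333)/3.333,215+104/3.333)))
print(r.get_state()["position"])
E
```

```text
handle [234 178   2   1   2] [234.5 178. ]
((234.5, 178.0), (1.0, 0.0), 180.0)
[521.5  31.3 158. ]
[ 726.3 -104.3  134. ] [629.6 283.4 134. ] 14.006593170525804 399.5692692178843
[ 498.3 -160.7  134. ] [397.9 224.5 134. ] 14.605241370889242 398.010140247168
bay [563.   60.7 134. ] eye [609.6 -40.9 134. ] handle [571.4  27.8 134. ] y [-247.1  969.     0. ]
eye seen thru guard [610.8 -41.1  70. ]
knob top [ 587.7 -343.2  106. ] collar bolt etc [ 534.2 -338.6   72. ] [ 478.9 -330.5   76. ]
knob tri (array([ 589.4, -343.2,  108.7]), np.float64(2.755384404786876))
[ 144.  -504.6  230.9]
```

```bash
python3 -m pendant '[[0.01,0.013,0],[0.03,0.038,0],[0.055,0.07,0],[0.08,0.102,0],[0.105,0.134,0],[0.13,0.166,0],[0.155,0.198,0],[0.18,0.23,0],[0.205,0.262,0],[0.23,0.294,0]]' 0.06 || true; python3 -m pendant '[[0.01,0.013,0,0],[0.03,0.038,0,0],[0.055,0.07,0,0],[0.08,0.102,0,0],[0.105,0.134,0,0],[0.13,0.166,0,0],[0.155,0.198,0,0],[0.18,0.23,0,0],[0.205,0.262,0,0],[0.225,0.285,0,0]]' 0.06
```

```text
time: 1.03
position: [370.0, -217.2, 231.4]
ee_rot: [-2.508, 1.891, 0.0]
contact_force: [0.0, -0.5, -0.4]
gripper_width: 59.9$[0]: bad value
```

```bash
python3 -m pendant '[[0.02,0.026,0,0],[0.045,0.057,0,0],[0.07,0.089,0,0],[0.095,0.121,0,0],[0.12,0.153,0,0],[0.145,0.185,0,0],[0.17,0.217,0,0],[0.19,0.243,0,0],[0.199,0.254,-0.02,0],[0.199,0.254,-0.04,0]]' 0.06
python3 - <<'E'
from plant import r
from h import *
f=lambda a,k:cv2.resize(a,None,fx=k,fy=k,interpolation=cv2.INTER_CUBIC)
t=r.camera("top");s=r.camera("side");p=r.get_state()["position"];print(p)
print("guess handle top",proj(t,[570,33.6,160]),proj(s,[570,33.6,160]),proj(s,p),proj(s,[567,40,160]))
cv2.imwrite("pics/c.png",np.hstack([f(t["color"][110:210,180:280],4),f(s["color"][100:200,210:310],4)])[:,:,::-1])
E
```

```text
time: 1.87
position: [570.2, 37.2, 191.2]
ee_rot: [-2.509, 1.886, -0.004]
contact_force: [0.6, -0.2, -0.2]
gripper_width: 60.2
[566.15343616  35.07496947 187.74638121]
guess handle top (np.float64(233.50167928829907), np.float64(159.97397713116456)) (np.float64(262.4925092674747), np.float64(162.5148106761027)) (np.float64(261.36670026068754), np.float64(154.96084070245047)) (np.float64(260.849391451275), np.float64(161.7509987168921))
```

View pics/c.png

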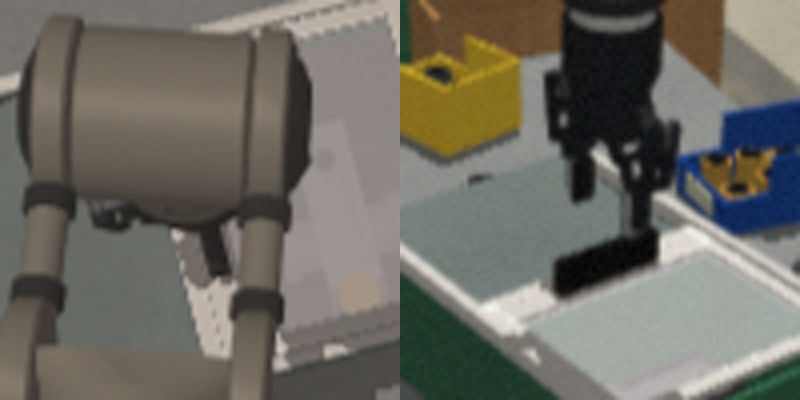

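```bash
python3 -m pendant '[[0,0,-0.015,0],[0,0,-0.03,0],[0,0,-0.045,0],[0,0,-0.055,0],[0,0,-0.055,0],[0,0,-0.055,0],[0,0,-0.055,0],[0,0,-0.055,0],[0,0,-0.055,0],[0,0,-0.055,0]]' 0.06; python3 -m pendant '[[0,0,0,0],[0,0,0,0],[0,0,0,0],[0,0,0,0],[0,0,0,0],[0,0,0,0],[0,0,0,0],[0,0,0,0],[0,0,0,0],[0,0,0,0]]' 0.026 20
```

```text
time: 2.8
position: [568.3, 34.1, 137.0]
ee_rot: [-2.507, 1.892, -0.002]
contact_force: [0.3, 0.7, -0.2]
gripper_width: 60.2
time: 3.63
position: [568.0, 34.2, 136.4]
ee_rot: [-2.508, 1.892, -0.0]
contact_force: [-1.4, 1.2, 1.5]
gripper_width: 26.2
```

```bash
python3 -m pendant '[[-0.002,0.007,0,0],[-0.005,0.019,0,0],[-0.009,0.036,0,0],[-0.014,0.056,0,0],[-0.02,0.077,0,0],[-0.025,0.098,0,0],[-0.03,0.118,0,0],[-0.034,0.134,0,0],[-0.037,0.147,0,0],[-0.04,0.158,0,0]]'; python3 -m pendant '[[-0.001,0.004,0,0],[-0.002,0.008,0,0],[-0.003,0.012,0,0],[-0.004,0.014,0,0],[-0.004,0.016,0,0],[-0.004,0.016,0,0],[-0.004,0.016,0,0],[-0.004,0.016,0,0],[-0.004,0.016,0,0],[-0.004,0.016,0,0]]'
```

```text
time: 4.47
position: [527.4, 193.4, 136.3]
ee_rot: [2.508, -1.891, 0.001]
contact_force: [0.6, -2.8, 0.3]
gripper_width: 26.0
time: 5.3
position: [524.1, 208.1, 136.3]
ee_rot: [-2.507, 1.893, 0.0]
contact_force: [-0.9, 0.4, 0.2]
gripper_width: 26.0
```

```bash
python3 -m pendant '[[0,0.002,0,0],[-0.001,0.004,0,0],[-0.001,0.005,0,0],[-0.001,0.006,0,0],[-0.002,0.006,0,0],[-0.002,0.006,0,0],[-0.002,0.006,0,0],[-0.002,0.006,0,0],[-0.002,0.006,0,0],[-0.002,0.006,0,0]]'
python3 - <<'E'
from plant import r
from h import *
f=lambda a,k:cv2.resize(a,None,fx=k,fy=k,interpolation=cv2.INTER_CUBIC)
t=r.camera("top");s=r.camera("side");print(r.get_state()["position"])
print([proj(c,p) for c in(t,s) for p in([610,-41,70],)])
cv2.imwrite("pics/d.png",np.hstack([f(t["color"][105:205,220:320],4),f(s["color"][140:240,240:340],4)])[:,:,::-1])
E
```

```text
time: 6.13
position: [522.0, 214.2, 136.3]
ee_rot: [-2.508, 1.892, 0.0]
contact_force: [0.5, -0.9, -0.1]
gripper_width: 25.8
[521.94778356 214.18146696 136.3371689 ]
[(np.float64(261.1177529527675), np.float64(149.8164413964517)), (np.float64(282.48406361231514), np.float64(195.2139402441957))]
```

View pics/d.png

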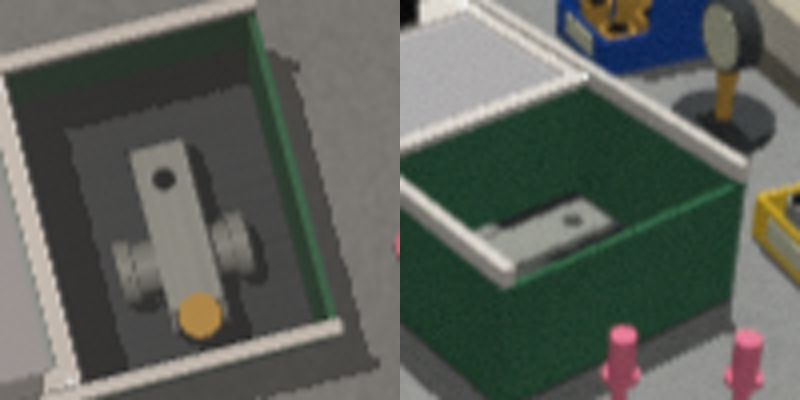

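The guard is open, and the eye is visible at top (261.0,149.8) and side (283,195), which matches (610,-41). I'll lift now and go to the pin.

```bash
python3 -m pendant '[[0,0,0.02,0],[0,0,0.05,0],[0,-0.01,0.08,0],[0.005,-0.03,0.09,0],[0.008,-0.065,0.09,0],[0.012,-0.1,0.09,0],[0.016,-0.14,0.09,0],[0.02,-0.18,0.09,0],[0.025,-0.22,0.09,0],[0.03,-0.26,0.09,0]]' 0.05; python3 -m pendant '[[0.004,-0.04,0,0],[0.008,-0.08,0,0],[0.012,-0.12,0,0],[0.016,-0.16,0,0],[0.02,-0.2,0,0],[0.025,-0.235,0,0],[0.03,-0.265,0,0],[0.034,-0.285,0,0],[0.036,-0.296,0,0],[0.036,-0.298,0,0]]'
python3 - <<'E'
from plant import r
from h import *
t=r.camera("top");s=r.camera("side");print(r.get_state()["position"])
def dark(c,u,v,w=4):
    g=cv2.cvtColor(c["color"],cv2.COLOR_RGB2GRAY).astype(float);u0,v0=round(u),round(v)
    p=g[v0-w:v0+w+1,u0-w:u0+w+1];print(p.astype(int)) if 0 else 0
    W=np.clip(np.median(p)-25-p,0,None);Y,X=np.mgrid[v0-w:v0+w+1,u0-w:u0+w+1];return (X*W).sum()/W.sum(),(Y*W).sum()/W.sum()
a=dark(t,261,149.8,3);b=dark(s,283,195,2);print(a,b,onz(t,*a,68),onz(s,*b,68),tri(t,a,s,b))
f=lambda a,k:cv2.resize(a,None,fx=k,fy=k,interpolation=cv2.INTER_CUBIC)
cv2.imwrite("pics/e.png",np.hstack([f(t["color"][110:210,320:420],4),f(s["color"][185:285,270:370],4)])[:,:,::-1])
E
```

```text
time: 7.07
position: [551.7, -47.4, 226.4]
ee_rot: [-2.508, 1.892, 0.0]
contact_force: [0.7, 0.6, 0.2]
gripper_width: 49.5
time: 7.9
position: [587.6, -346.1, 225.3]
ee_rot: [2.505, -1.895, -0.001]
contact_force: [0.6, -0.4, -0.8]
gripper_width: 49.9
[ 587.76152619 -343.74361295  225.74096684]
(np.float64(260.5647482014389), np.float64(149.39208633093526)) (np.float64(282.9764705882353), np.float64(194.72941176470587)) [611.54326437 -39.41207942  68.        ] [614.0023465  -36.55404212  68.        ] (array([611.73375015, -39.63484898,  70.49902467]), np.float64(1.189562541851324))
```

View pics/e.png

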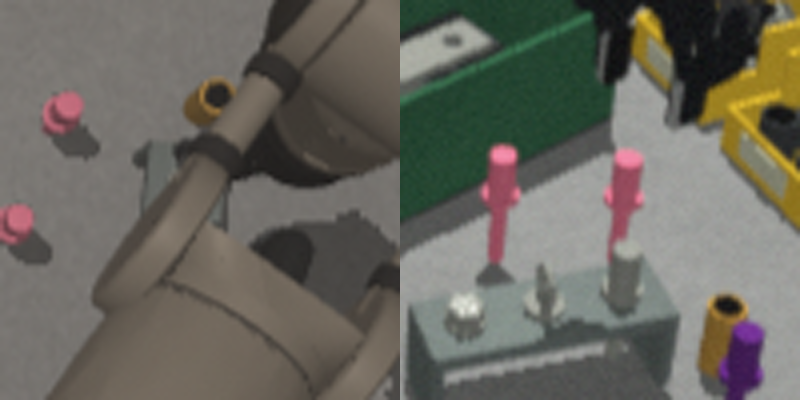

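```bash
python3 -m pendant '[[0,0,-0.02,0],[0,0,-0.05,0],[0,0,-0.08,0],[0,0,-0.105,0],[0,0,-0.125,0],[0,0,-0.138,0],[0,0,-0.145,0],[0,0,-0.148,0],[0,0,-0.148,0],[0,0,-0.148,0]]' 0.05; python3 -m pendant '[[0,0,0,0],[0,0,0,0],[0,0,0,0],[0,0,0,0],[0,0,0,0],[0,0,0,0],[0,0,0,0],[0,0,0,0],[0,0,0,0],[0,0,0,0]]' 0.0 50
```

```text
time: 8.83
position: [588.6, -343.8, 79.6]
ee_rot: [-2.508, 1.892, -0.003]
contact_force: [0.1, -0.5, -0.4]
gripper_width: 50.0
time: 9.67
position: [588.4, -344.2, 79.5]
ee_rot: [-2.508, 1.893, -0.003]
contact_force: [-1.6, 0.3, 6.4]
gripper_width: 18.7
```

```bash
python3 -m pendant '[[0,0,0.01,0],[0,0,0.03,0],[0,0,0.06,0],[0,0,0.09,0],[0,0,0.12,0],[0,0,0.145,0],[0,0,0.16,0],[0,0,0.165,0],[0.002,0.01,0.165,0],[0.004,0.03,0.165,0]]'; python3 -m pendant '[[0.002,0.03,0,0],[0.004,0.06,0,0],[0.007,0.095,0,0],[0.01,0.13,0,0],[0.013,0.165,0,0],[0.015,0.2,0,0],[0.017,0.23,0,0],[0.018,0.255,0,0],[0.019,0.269,0,0],[0.019,0.274,0,0]]'; python3 -m pendant '[[0,0,-0.01,0],[0,0,-0.025,0],[0,0,-0.04,0],[0,0,-0.05,0],[0,0,-0.055,0],[0,0,-0.055,0],[0,0,-0.055,0],[0,0,-0.055,0],[0,0,-0.055,0],[0,0,-0.055,0]]'
python3 - <<'E'
from plant import r
from h import *
t=r.camera("top");s=r.camera("side");p=r.get_state()["position"];print(p,r.get_state()["gripper_width"])
for z in(0,-15,-74):print(z,proj(t,p+[0,0,z]),proj(s,p+[0,0,z]))
f=lambda a,k:cv2.resize(a,None,fx=k,fy=k,interpolation=cv2.INTER_CUBIC)
cv2.imwrite("pics/f.png",np.hstack([f(t["color"][110:190,230:310],5),f(s["color"][140:220,240:320],5)])[:,:,::-1])
E
```

```text
time: 10.5
position: [591.2, -314.8, 241.7]
ee_rot: [2.504, -1.896, -0.003]
contact_force: [-0.2, 0.3, -2.4]
gripper_width: 18.5
time: 11.33
position: [610.3, -37.1, 241.9]
ee_rot: [2.51, -1.888, -0.004]
contact_force: [0.6, -0.9, -1.2]
gripper_width: 18.7
time: 12.17
position: [611.3, -40.0, 189.1]
ee_rot: [-2.507, 1.892, -0.002]
contact_force: [-0.5, -0.3, -1.3]
gripper_width: 18.2
[611.1972919  -39.85701229 188.83287405] 18.295363683885373
0 (np.float64(260.6663692584466), np.float64(142.82729515598504)) (np.float64(284.4882632178046), np.float64(163.1780802216498))
-15 (np.float64(260.67353051721676), np.float64(143.72799258080067)) (np.float64(284.24766604390663), np.float64(167.37168996547445))
-74 (np.float64(260.7000849763626), np.float64(147.06784298107894)) (np.float64(283.33138761114725), np.float64(183.3424268674172))
```

View pics/f.png

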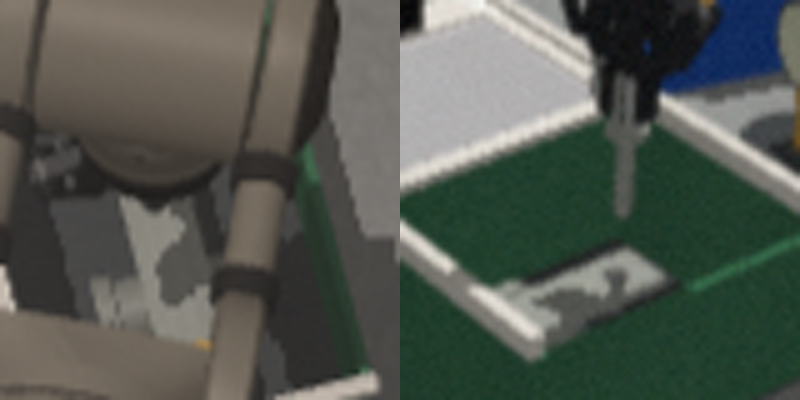

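The side view shows the pin held upright with its tip at (284.8,183), about 1 px right of the eye's vertical. I'll measure the shank line for an exact figure.

```bash
cat > sh.py <<'E'
from plant import r
from h import *
s=r.camera("side");p=r.get_state()["position"]
tz=p[2]-73.5
pr=np.array(proj(s,[p[0],p[1],tz]));im=s["color"].astype(float)
R=[]
for v in range(int(pr[1])-9,int(pr[1])+3):
    a=im[v,int(pr[0])-7:int(pr[0])+10,0];bg=np.median(a);w=np.clip(a-bg-12,0,None);X=np.arange(int(pr[0])-7,int(pr[0])+10)
    if w.sum()>0:R.append((v,(w*X).sum()/w.sum(),w.sum()))
q=np.array(R);q=q[q[:,2]>.6*np.median(q[:,2])];print(np.round(q,1).tolist())
k=np.polyfit(q[:,0],q[:,1],1)
a,b=np.array(proj(s,[p[0],p[1],tz+5])),np.array(proj(s,[p[0],p[1],tz+40]))
print("TCP",p,"fit slope",k[0],"vertical slope",(b-a)[0]/(b-a)[1],"col offset pin-TCP px",np.mean(q[:,1]-np.interp(q[:,0],[b[1],a[1]],[b[0],a[0]])))
print("side px per mm along u",np.array(proj(s,p+[.96,.27,0]))-proj(s,p),"along jaw",np.array(proj(s,p+[-.27,.96,0]))-proj(s,p),"TCP axis at mouth",proj(s,[p[0],p[1],70]))
E
python3 sh.py
```

```text
[[174.0, 284.3, 134.0], [175.0, 284.3, 132.0], [176.0, 284.3, 140.0], [177.0, 284.2, 127.0], [178.0, 284.2, 144.0], [179.0, 284.1, 128.0], [180.0, 284.1, 136.0], [181.0, 284.0, 114.0], [182.0, 284.1, 100.0]]
TCP [611.10216168 -39.85217219 188.66917478] fit slope -0.043107129384820725 vertical slope -0.05732767419913293 col offset pin-TCP px 0.5555300331751974
side px per mm along u [ 0.24347969 -0.10026164] along jaw [-0.21568265 -0.13146904] TCP axis at mouth (np.float64(282.6383504599888), np.float64(194.95283347867948))
```

The pin's axis projects to (283.2,195.0) at the mouth, and the eye is at (283.0,194.7), so they line up. I'll lower it in two stages.

```bash
python3 -m pendant '[[0,0,-0.01,0],[0,0,-0.022,0],[0,0,-0.032,0],[0,0,-0.038,0],[0,0,-0.042,0],[0,0,-0.045,0],[0,0,-0.048,0],[0,0,-0.051,0],[0,0,-0.054,0],[0,0,-0.057,0]]'
```

```text
time: 13.15
position: [611.2, -39.9, 131.3]
ee_rot: [-2.507, 1.892, -0.001]
contact_force: [-0.2, -0.5, -1.1]
gripper_width: 18.4
```

```bash
python3 -m pendant '[[0,0,-0.004,0],[0,0,-0.008,0],[0,0,-0.012,0],[0,0,-0.016,0],[0,0,-0.02,0],[0,0,-0.024,0],[0,0,-0.028,0],[0,0,-0.032,0],[0,0,-0.036,0],[0,0,-0.04,0]]'
```

```text
time: 13.98
position: [611.0, -39.9, 90.9]
ee_rot: [2.508, -1.892, 0.0]
contact_force: [-0.1, 0.5, 0.1]
gripper_width: 18.3
```

```bash
python3 -m pendant '[[0,0,-0.001,0],[0,0,-0.002,0],[0,0,-0.003,0],[0,0,-0.004,0],[0,0,-0.005,0],[0,0,-0.006,0],[0,0,-0.0065,0],[0,0,-0.007,0],[0,0,-0.007,0],[0,0,-0.007,0]]'
```

```text
time: 14.82
position: [611.0, -39.9, 84.3]
ee_rot: [2.508, -1.892, 0.0]
contact_force: [0.2, 0.7, -1.1]
gripper_width: 18.0
```

```bash
python3 -m pendant '[[0,0,0,0],[0,0,0,0],[0,0,0,0],[0,0,0,0],[0,0,0,0],[0,0,0,0],[0,0,0,0],[0,0,0,0],[0,0,0,0],[0,0,0,0]]' 0.05; python3 -m pendant '[[0,0,0.02,0],[0,0,0.05,0],[0,0,0.08,0],[0,0,0.11,0],[-0.005,0.02,0.13,0],[-0.014,0.055,0.14,0],[-0.023,0.09,0.14,0],[-0.032,0.125,0.14,0],[-0.041,0.16,0.14,0],[-0.05,0.195,0.14,0]]' 0.05
python3 - <<'E'
from plant import r
from h import *
f=lambda a,k:cv2.resize(a,None,fx=k,fy=k,interpolation=cv2.INTER_CUBIC)
t=r.camera("top");s=r.camera("side");print(r.get_state()["position"])
print([proj(c,[611,-40,z]) for c in(t,s) for z in(76,110)])
cv2.imwrite("pics/g.png",np.hstack([f(t["color"][105:205,220:320],4),f(s["color"][140:240,240:340],4)])[:,:,::-1])
E
```

```text
time: 15.65
position: [611.0, -39.9, 84.3]
ee_rot: [2.508, -1.892, 0.0]
contact_force: [-0.7, -0.8, 0.5]
gripper_width: 50.3
time: 16.48
position: [560.3, 156.6, 224.6]
ee_rot: [-2.507, 1.893, -0.001]
contact_force: [0.7, -0.4, -0.7]
gripper_width: 50.0
[559.31765129 159.90280353 224.5682829 ]
[(np.float64(260.7665608677323), np.float64(149.1721341393264)), (np.float64(260.75375399366703), np.float64(147.39734706761547)), (np.float64(282.7171785260579), np.float64(193.45610101961657)), (np.float64(283.2218770719806), np.float64(184.65057728930356))]
```

View pics/g.png

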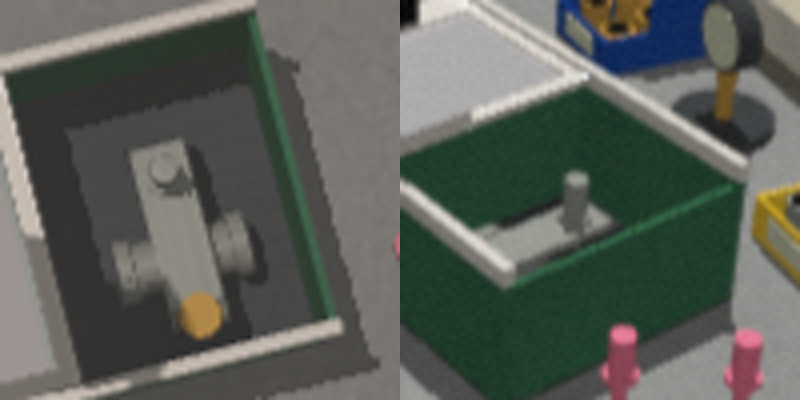

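The pin is seated, with the knob's top at side (283.8,184) against a predicted (283.2,184.7). Next I'll cage the handle and close the guard.

```bash
python3 -m pendant '[[-0.015,0.02,0,0],[-0.03,0.045,0,0],[-0.039,0.062,0,0],[-0.039,0.062,-0.02,0],[-0.039,0.062,-0.045,0],[-0.039,0.062,-0.065,0],[-0.039,0.062,-0.08,0],[-0.039,0.062,-0.088,0],[-0.039,0.062,-0.088,0],[-0.039,0.062,-0.088,0]]' 0.05; python3 -m pendant '[[0,0,0,0],[0,0,0,0],[0,0,0,0],[0,0,0,0],[0,0,0,0],[0,0,0,0],[0,0,0,0],[0,0,0,0],[0,0,0,0],[0,0,0,0]]' 0.026 20
```

```text
time: 17.42
position: [522.4, 216.8, 136.6]
ee_rot: [2.507, -1.893, 0.0]
contact_force: [0.4, 1.2, 0.7]
gripper_width: 49.7
time: 18.25
position: [523.5, 215.0, 137.9]
ee_rot: [2.507, -1.893, 0.007]
contact_force: [2.0, -8.2, 2.1]
gripper_width: 25.7
```

```bash
python3 -m pendant '[[0.002,-0.007,0,0],[0.005,-0.019,0,0],[0.009,-0.036,0,0],[0.014,-0.056,0,0],[0.02,-0.077,0,0],[0.025,-0.098,0,0],[0.03,-0.118,0,0],[0.034,-0.134,0,0],[0.038,-0.15,0,0],[0.041,-0.16,0,0]]'; python3 -m pendant '[[0.001,-0.004,0,0],[0.002,-0.008,0,0],[0.003,-0.012,0,0],[0.004,-0.015,0,0],[0.004,-0.018,0,0],[0.005,-0.02,0,0],[0.005,-0.021,0,0],[0.005,-0.022,0,0],[0.005,-0.022,0,0],[0.005,-0.022,0,0]]'
```

```text
time: 19.08
position: [563.5, 55.5, 136.9]
ee_rot: [-2.506, 1.893, -0.001]
contact_force: [-0.7, 1.8, 1.5]
gripper_width: 26.0
time: 19.92
position: [568.0, 35.1, 136.3]
ee_rot: [2.508, -1.892, 0.0]
contact_force: [1.1, 0.8, -0.2]
gripper_width: 26.1
```

```bash
python3 -m pendant '[[0,-0.001,0,0],[0,-0.002,0,0],[0.001,-0.003,0,0],[0.001,-0.004,0,0],[0.001,-0.005,0,0],[0.001,-0.005,0,0],[0.001,-0.005,0,0],[0.001,-0.005,0,0],[0.001,-0.005,0,0],[0.001,-0.005,0,0]]'
```

```text
time: 20.75
position: [569.0, 29.9, 136.3]
ee_rot: [2.507, -1.892, 0.0]
contact_force: [0.7, -0.3, 0.1]
gripper_width: 26.0
```

Not at the stop yet, so I'll push until a contact force appears.

```bash
python3 -m pendant '[[0,-0.001,0,0],[0,-0.002,0,0],[0.001,-0.003,0,0],[0.001,-0.004,0,0],[0.001,-0.004,0,0],[0.001,-0.004,0,0],[0.001,-0.004,0,0],[0.001,-0.004,0,0],[0.001,-0.004,0,0],[0.001,-0.004,0,0]]'
```

```text
time: 21.58
position: [569.2, 28.7, 136.3]
ee_rot: [-2.506, 1.891, 0.006]
contact_force: [-1.6, 11.1, 1.8]
gripper_width: 26.0
```

The stop is reached: the push builds up to 11 N and the tool has stalled. Next I'll back off, lift and check.

```bash
python3 -m pendant '[[-0.001,0.004,0,0],[-0.001,0.006,0,0],[-0.001,0.006,0,0],[-0.001,0.006,0.02,0],[-0.001,0.006,0.04,0],[-0.001,0.006,0.07,0],[-0.02,0.03,0.1,0],[-0.04,0.06,0.11,0],[-0.06,0.1,0.11,0],[-0.08,0.13,0.11,0]]' ; python3 -m pendant '[[-0.01,0.03,0,0],[-0.02,0.06,0,0],[-0.03,0.09,0,0],[-0.04,0.12,0,0],[-0.04,0.14,0,0],[-0.04,0.15,0,0],[-0.04,0.15,0,0],[-0.04,0.15,0,0],[-0.04,0.15,0,0],[-0.04,0.15,0,0]]'
python3 - <<'E'
from plant import r
from h import *
f=lambda a,k:cv2.resize(a,None,fx=k,fy=k,interpolation=cv2.INTER_CUBIC)
t=r.camera("top");s=r.camera("side");print(r.get_state()["position"])
a=cv2.imread("pics/top0.png")[:,:,::-1];b=t["color"];
cv2.imwrite("pics/i.png",np.vstack([np.hstack([f(x[100:220,200:420],1.8) for x in(a,b)]),f(s["color"][130:310,170:400],792/230)[:380]])[:,:,::-1]) if 0 else 0
A=f(b[100:220,215:415],4);B=f(a[100:220,215:415],2);C=f(s["color"][140:260,190:390],2)
o=np.zeros((600,800,3),np.uint8);o[:360]=cv2.resize(A,(600,360)).repeat(1,0) if 0 else cv2.resize(A,(800,480))[:360];o[360:,:400]=B;o[360:,400:]=C
cv2.imwrite("pics/i.png",o[:,:,::-1])
# guard line shift vs start
g=lambda x:cv2.cvtColor(x,cv2.COLOR_RGB2GRAY)[125:205,215:245].astype(np.float32)
print(cv2.phaseCorrelate(g(np.ascontiguousarray(a)),g(b)))
E
```

```text
time: 22.42
position: [490.0, 156.9, 247.5]
ee_rot: [-2.504, 1.893, -0.004]
contact_force: [0.4, 0.7, 1.5]
gripper_width: 26.2
time: 23.25
position: [450.5, 304.8, 246.3]
ee_rot: [2.506, -1.894, 0.001]
contact_force: [0.7, -0.4, 0.5]
gripper_width: 25.5
[450.42212786 305.03183691 246.42222635]
((2.9107832243991307, -0.6610059523228173), 0.8415993110338846)
```

View pics/i.png

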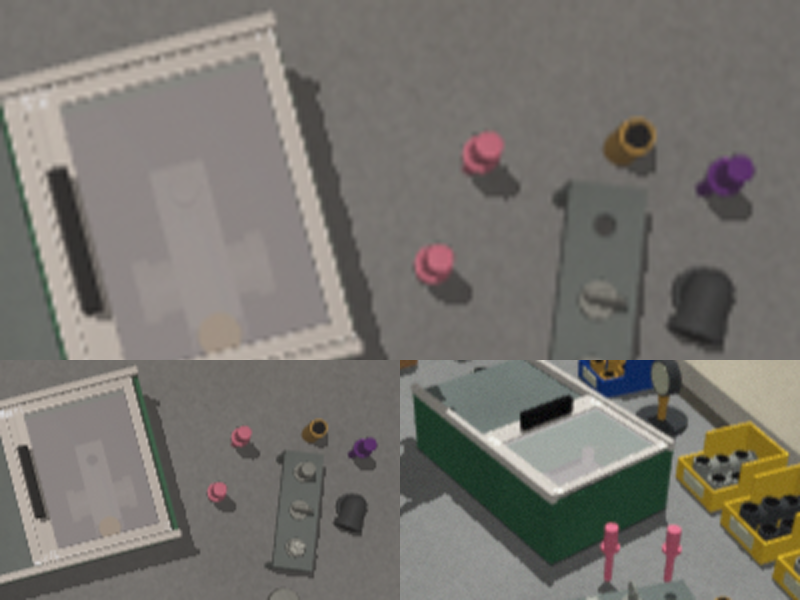

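The guard is shut: the handle is at (233.8,160.5), against a predicted (233.5,160.0). It had started about 8 mm ajar. The pin is visible under the guard and the bystanders haven't moved.

```bash
python3 -c "
from plant import r
print(r.hand_in())"
```

```text
the job is handed in; nothing more can be done
None
```

The test bay is ready and the job is handed in at about 23 s of the 72 s allowed. I slid the guard open, took the round-knobbed pin from the rack's far hole, seated it in the clamp bar's eye, and slid the guard shut.

- **Pin:** it went down through the eye with no noticeable force. I let go about 0.8 mm above the calculated seat. With the guard still open, the side view showed it upright, with the knob's top within about 1 px of the predicted seated position.
- **Guard open:** the picture showed it parked over the roofed half. I felt no clear stop (about 1 N) on the opening push. A later 8 N reaction, when I re-gripped the handle, fits it being at the end of its travel.
- **Guard shut:** I pushed until it stalled at 11 N. The handle then sat within 1 px of where the bay's dimensions put it for fully shut.
- **Disagreement:** the guard ended about 8 mm further shut than at the start, so it seems to have begun slightly ajar.
- **Bystanders:** in the last picture the eyebolt, nipple, elbow and the pink and purple look-alikes looked unmoved by eye. The bolt, cap, coupling and tee were outside that crop, so I did not recheck them.
- **Robot:** it was clear of everything at hand-in.

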